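# Fetch the large socket from a sliding-lid box

### The job

Slide the lid of the wooden box along its tracks until it comes out at the open end, and lay it flat on the bench. Then lift the larger (thicker) of the two steel sockets out of the box and stand it upright in the round steel parts dish.

Things in the scene. Friction and masses are not known exactly. Their poses are not given: they have to be found in the camera images.
- box: Wooden box fixed to the bench, 150 (x) by 164 (y) by 78 mm high; origin: centre of underside. +x points to the open end of the lid's tracks (about the robot's left), the only way out. Grooves 60-70 mm up in the 14 mm side walls hold the lid, play 2.5 mm each side, 3 mm in height. Inside 136 mm wide, floor 8 mm up. Two sockets stand in it 32 mm either side of the middle along x, in either order.
- lid_grip (a point): Middle of the lid's grip bar. Loose wooden lid, 160 g: plate 138 (x) by 147 (y) by 7 mm, a bar on its middle 16 mm thick (x), 60 long (y), 30 high. This point is half-way up the bar, 15 mm above the plate's top face, 22 above its underside; x along the box's x, z up. Starts shut or up to 20 mm open; out of the tracks once over 144 mm from the box's middle along its +x. Slides easily.
- big_socket_center (a point): Centre (half-way up) of the larger socket: steel cylinder with a dark hole in its top, 36 mm in diameter, 48 mm high, 220 g, standing upright in the box, z along the cylinder. The other socket, not wanted, looks the same and is as high but only 24 mm in diameter.
- dish: Round shallow steel parts dish, loose, 450 g, on the bench: 116 mm in diameter at its foot, 132 mm at its rim, 20 mm high, wall 3 mm, flat floor 4 mm thick. Origin: centre of its underside. The white mug on the bench is not the dish.

How it is judged (in metres and radians):
On the way, in this order (a step that is already met when the one before it is completed fails the run):
1. the lid is out of its tracks and lies flat on the bench (height (world z) of lid_grip below 0.032 m and angle between lid_grip's own z axis and vertical below 0.175 rad), for 0.2 s.
2. the larger socket is lifted out above the box (height (world z) of big_socket_center above 0.085 m), for 0.1 s.
At the end, for the whole second after the job is handed in: The lid lies flat on the bench (within 10 degrees and 10 mm of it). The larger socket stands upright (10 degrees) on the floor of the dish, its centre within 42 mm of the dish's middle and 10 mm of standing height; the dish is level (10 degrees); lid and socket are at rest (all of step 1 and horizontal distance between big_socket_center and dish below 0.042 m and height (world z) of big_socket_center below 0.038 m and angle between each of big_socket_center, dish's own z axis and vertical below 0.175 rad and linear speed of each of big_socket, lid below 0.02 m/s); the robot touches nothing.
It also fails if it takes over 59 s, if anything falls off the work surface, if the arm or the gripper's body presses on something with over 40 N, if the wrist force passes 120 N, or if a joint passes its speed limit or range.

### The arm

A 7-joint arm with a two-finger parallel gripper is mounted at the origin on the work surface. World frame = base frame: x ahead of the robot, y to its left, z up, the work surface at z = 0. Lengths are in m, angles in degrees, forces in N, time in s.
With the tool pointing down it reaches from about 0.35 to 0.775 m from the base axis. Payload 3.1 kg.
Tool frame: the origin (TCP) lies on the centre line of the jaws, within the pads' length; the fingertips stand 17 mm ahead of it and the grasp point (between the pads) lies 2 mm behind it (robot.tip_reach is the distance from the TCP to the fingertips, in m); z points along the fingers, y is the direction in which the jaws open and shut (so a half turn about z gives the same grasp; the last joint's range is limited). The gripper opens to 85 mm and grips with 20 to 120 N. Pads are 22 mm wide; open, the fingers measure 114 mm over their backs; the gripper's body (76 mm by 85 mm) begins 54 mm behind the grasp point. The pads swing forward as they close: fully open they stand 13 mm farther back than shut.
Start: joints at [70.606, 17.813, 0.802, 86.603, -0.252, 75.585, -1.558], TCP at [0.161, -0.526, 0.248] pointing down, gripper open.
Joint ranges: [-154.91, 154.91], [-16.99, 109.72], [-72.82, 74.43], [7.12, 147.25], [-82.49, 262.49], [11.32, 116.49], [-174.64, 174.64]. Speed limits (degrees/s): [159.86, 159.86, 180, 180, 180, 180, 180].

### API

Orientations are given as [roll, pitch, yaw] about the fixed x, y, z axes, in that order (R = Rz(yaw) Ry(pitch) Rx(roll)).
In Python, from station import robot, fingers, vision, workorder, recognise gives the robot as it stands. Calls block until the motion is done:
- robot.move_to(position, orientation): joint-space move of the TCP to a pose.
- robot.line_to(position, orientation=None, velocity=0.15, f_stop=None): straight line of the TCP; orientation=None keeps the orientation; velocity is the mean speed in m/s. With f_stop (N) it stops when the force on the tool has changed by that much, and returns True; else False.
- robot.move_j(angles): joint-space move.
- fingers.gripper_to(opening, force=None): opening from 0.0 (shut) to 1.0 (fully open); force is the grip in N (None keeps the last); returns when the fingers have stopped.
- robot.pause(seconds).
- robot.inverse_kinematics(position, orientation): joint angles nearest the present ones, or None.
- vision.grab_frame(name): name is "side" or "top"; returns the picture (400x640x3 uint8, red, green, blue); there is no depth.
- vision.calibration(name): a dict with "mtx" (3x3 intrinsics, pixels), "k1" (the pictures are not rectified: a ray, as slopes to the right and down, at radius r is drawn at 1 + k1 r^2 times it, then the intrinsics apply), "extrinsics" (4x4, takes a point from world to camera coordinates). Camera axes: x right, y up, looking along -z (the intrinsics and any distortion apply to the point x, -y, -z); pixel columns grow to the right and rows downward; lengths in m; the calibration is good to about 2 mm. A picture is of the moment at which its call begins. calibration takes no time and is no camera call.
A pose or a line that the arm cannot do raises robot.PlanningError and nothing moves.
- workorder.close_job(): hands the job in, once; it reports no verdict.
Trained networks look in the newest picture that a camera, given by its name, has taken for a name from the list of things; names that differ only in an ending like _2 or _b are one class to them, and where a whole thing is asked for, a point or a joint stands for the part that bears it (a point fixed in the world has none). Each returns a list of dicts, best first, with "p" (0 to 1); they miss things now and then, are a little off and sometimes report something else, mostly with a low value. They report only what shows in the picture. A call takes as long as a camera call.
- recognise(label, camera): "rect" ([centre column, centre row, width, height] in pixels, round what is visible of it).
Readings, each from a call of its own:
- robot.current_time_s(): time.
- robot.current_joint_positions(): joint angles.
- robot.current_dq(): joint speeds.
- robot.current_joint_torque(): joint torques, N m.
- robot.current_tool_pos(): TCP position.
- robot.current_eef_rot(): TCP orientation.
- robot.current_contact_force(): force on the tool from outside, world axes, zero at the start.
- robot.current_torque(): the same for the moment, N m.
- robot.current_finger_gap(): opening from 0.0 (shut) to 1.0 (fully open).
Only numpy, scipy, OpenCV 4.12 (cv2) and the standard library are available. Lean on these libraries where they do the work, as an engineer would, in place of code of your own. Each camera call takes 0.05 s, during which the arm holds its last target.

## Working session

There is one attempt and no reset: what is moved stays moved. The work goes in short steps, each a Python script; the robot and the scene stay as the last script left them, time stands still between calls to the robot, and variables do not carry over. Pictures are saved under pics/ and viewed, and the job is handed in when it is done.

```bash
ls; mkdir -p pics; python3 - <<'E'
from station import robot, fingers, vision, workorder, recognise
import cv2
for n in ("side","top"):
    im=vision.grab_frame(n); cv2.imwrite(f"pics/{n}0.png",im[:,:,::-1])
    c=vision.calibration(n); print(n,c)
    for l in ("box","lid_grip","big_socket_center","dish"):
        print(l,recognise(l,n)[:3])
print(robot.current_time_s(), robot.current_eef_rot(), robot.current_tool_pos())
E
```

```text
pics
side {'mtx': array([[377.53422056,   0.        , 321.67976397],
       [  0.        , 377.53422056, 196.42717445],
       [  0.        ,   0.        ,   1.        ]]), 'k1': 0.013780001407285483, 'extrinsics': array([[-0.99479812, -0.09963655, -0.02119587,  0.54732551],
       [ 0.05571679, -0.70639886,  0.70561767, -0.02608963],
       [-0.08527805,  0.70076616,  0.70827568, -0.89237054],
       [ 0.        ,  0.        ,  0.        ,  1.        ]])}
box [{'rect': [311.4, 162.7, 81.0, 71.7], 'p': 0.8}]
lid_grip [{'rect': [305.1, 158.8, 68.0, 48.6], 'p': 0.59}]
big_socket_center [{'rect': [311.6, 162.1, 83.1, 74.4], 'p': 0.56}]
dish [{'rect': [339.3, 328.1, 69.6, 71.4], 'p': 0.98}]
top {'mtx': array([[374.52635   ,   0.        , 315.96861474],
       [  0.        , 374.52635   , 200.27633487],
       [  0.        ,   0.        ,   1.        ]]), 'k1': -0.02580183875974611, 'extrinsics': array([[-0.00401497, -0.99969952,  0.02418154,  0.05736034],
       [ 0.99353076, -0.0012434 ,  0.11355648, -0.54224216],
       [-0.11349229,  0.02448103,  0.99323722, -0.74333896],
       [ 0.        ,  0.        ,  0.        ,  1.        ]])}
box []
lid_grip [{'rect': [378.5, 176.5, 77.0, 80.2], 'p': 0.68}]
big_socket_center []
dish [{'rect': [178.6, 229.2, 65.4, 61.3], 'p': 0.89}]
0.5 [-1.79999574e+02 -2.42275800e-04  1.70076939e+01] [ 0.16088195 -0.52594492  0.24828762]
```

View pics/side0.png

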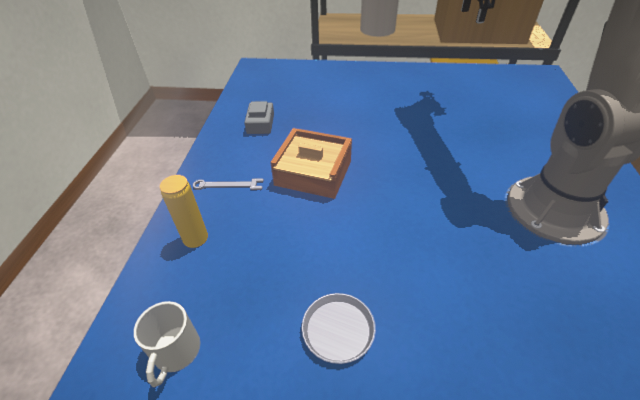

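View pics/top0.png

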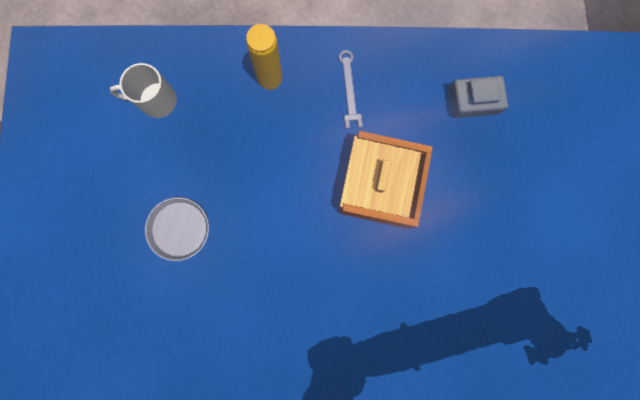

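The side view shows the box with its lid at about (311,162), the dish at (339,328) and the mug at (168,337). The top view shows the lid bar at about (383,176), the dish at (178,229), and the open end towards the left of the image (+y). I'll enlarge both views to measure.

```bash
python3 - <<'E'
import cv2
a=cv2.imread("pics/top0.png")[115:240,325:445]; cv2.imwrite("pics/topz.png",cv2.resize(a,None,fx=4.8,fy=4.8,interpolation=cv2.INTER_CUBIC))
a=cv2.imread("pics/side0.png")[115:205,255:365]; cv2.imwrite("pics/sidez.png",cv2.resize(a,None,fx=6,fy=6,interpolation=cv2.INTER_CUBIC))
E
```

```text
(no output)
```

View pics/topz.png

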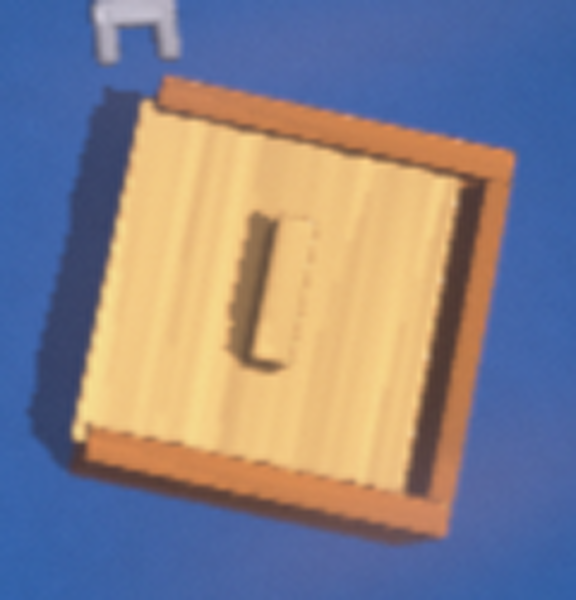

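View pics/sidez.png

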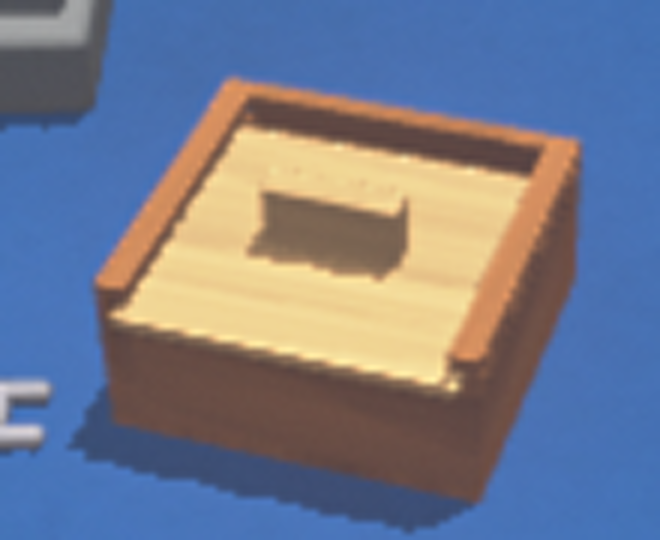

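The zooms show the box rim corners and the bar's top face clearly. I'll fit the box, bar and dish poses from both views.

```bash
cat > h.py <<'E'
from station import robot, fingers, vision, workorder, recognise
import numpy as np, cv2
from scipy.optimize import least_squares
CAL={n:vision.calibration(n) for n in("side","top")}
def proj(n,P):
    c=CAL[n];P=np.atleast_2d(P);E=c["extrinsics"];q=P@E[:3,:3].T+E[:3,3]
    s=np.c_[q[:,0],-q[:,1]]/-q[:,2:3]; s=s*(1+c["k1"]*(s**2).sum(1,keepdims=True))
    return s*[c["mtx"][0,0],c["mtx"][1,1]]+c["mtx"][:2,2]
def unz(p,f,off): return (np.array(p,float)+.5)/f-.5+np.array(off)
def T(pose,L):
    x,y,z,a=pose;c,s=np.cos(a),np.sin(a);L=np.atleast_2d(L)
    return np.c_[x+c*L[:,0]-s*L[:,1],y+s*L[:,0]+c*L[:,1],z+L[:,2]]
def fit(obs,p0):  # obs: list (cam,local,pix)
    f=lambda p:np.concatenate([(proj(n,T(p,l))-x).ravel() for n,l,x in obs])
    r=least_squares(f,p0,loss="soft_l1",x_scale=[.01,.01,.01,.1]);return r.x,f(r.x).reshape(-1,2)
def tri(a,b): # same point in top(a) & side(b)
    return least_squares(lambda p:np.r_[proj("top",p)[0]-a,proj("side",p)[0]-b],[.5,0,.05]).x
def D(p): return np.array([p[0],p[1],p[2],np.degrees(p[3]) if len(p)>3 else 0])
E
cat > m1.py <<'E'
from h import *
np.set_printoptions(precision=4,suppress=True)
t=lambda p:unz(p,4.8,(325,115)); s=lambda p:unz(p,6,(255,115))
h=.078
obs=[("top",[.075,-.082,h],t((163,77))),("top",[-.075,-.082,h],t((516,153))),("top",[-.075,.082,h],t((448,533))),("top",[.075,.068,h],t((88,430))),
("side",[.075,-.082,h],s((97,285))),("side",[-.075,-.082,h],s((232,78))),("side",[-.075,.082,h],s((580,140))),("side",[.075,.082,h],s((484,358))),
("side",[.075,-.082,0],s((115,425))),("side",[.075,.082,0],s((475,502)))]
b,r=fit(obs,[.5,-.1,0,1.4]);print("box",D(b));print(r.round(1))
hb=.015
ob=[("top",[.008,-.03,hb],t((283,215))),("top",[-.008,-.03,hb],t((318,221))),("top",[-.008,.03,hb],t((288,364))),("top",[.008,.03,hb],t((250,360))),
("side",[.008,-.03,hb],s((262,192))),("side",[.008,.03,hb],s((400,219)))]
l,r=fit(ob,[.5,-.1,0.08,1.4]);print("bar",D(l));print(r.round(1))
c,sn=np.cos(b[3]),np.sin(b[3]);d=l[:2]-b[:2];print("bar in box",c*d[0]+sn*d[1],-sn*d[0]+c*d[1])
# dish rim silhouettes
E
python3 m1.py
python3 - <<'E'
import cv2
a=cv2.imread("pics/top0.png")[185:275,130:225]; cv2.imwrite("pics/topd.png",cv2.resize(a,None,fx=6,fy=6,interpolation=cv2.INTER_CUBIC))
a=cv2.imread("pics/side0.png")[285:370,290:390]; cv2.imwrite("pics/sided.png",cv2.resize(a,None,fx=6,fy=6,interpolation=cv2.INTER_CUBIC))
E
```

```text
box [ 0.5813 -0.0849 -0.0045 77.8687]
[[ 0.   0.1]
 [-0.3 -0. ]
 [-0.4  1. ]
 [ 0.9 -0.4]
 [-0.5 -0.1]
 [-0.9 -0. ]
 [ 0.1 -0.2]
 [-0.3  0.5]
 [ 0.1 -0.2]
 [ 1.1 -0. ]]
bar [ 0.5841 -0.074   0.075  76.9149]
[[-0.5  0. ]
 [ 0.2  0.6]
 [ 0.3  0.7]
 [ 0.1 -0.3]
 [-0.6 -0.1]
 [-0.6 -0.1]]
bar in box 0.011297778682565488 -0.00044234915163207395
```

View pics/topd.png

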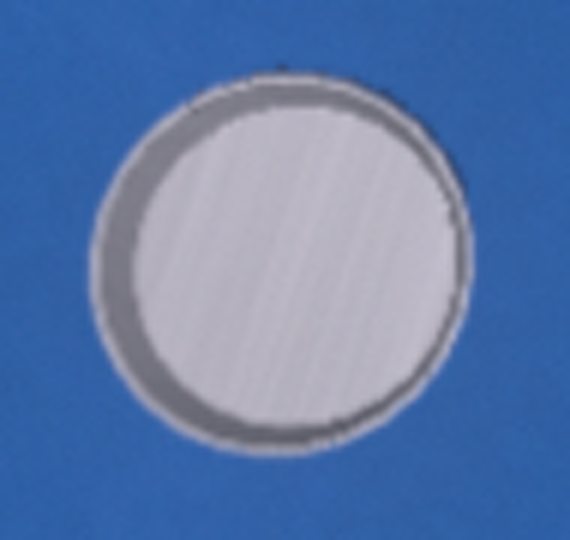

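View pics/sided.png

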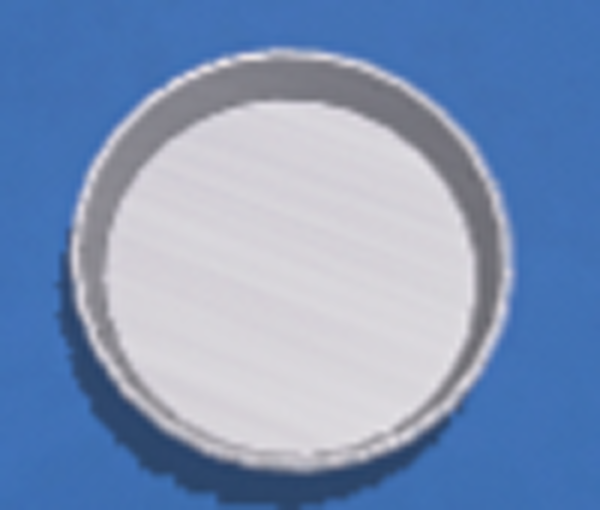

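```bash
cat > m2.py <<'E'
from h import *
np.set_printoptions(precision=4,suppress=True)
f=np.array
to=[unz(p,6,(130,185)) for p in((91,0),(473,0),(0,72),(0,457))]; so=[unz(p,6,(290,285)) for p in((72,0),(513,0),(0,48),(0,470))]
ob=f([to[0][0],to[1][0],to[2][1],to[3][1],so[0][0],so[1][0],so[2][1],so[3][1]])
a=np.linspace(0,2*np.pi,360);C=.066*np.c_[np.cos(a),np.sin(a),0*a]
def ext(p):
    o=[]
    for n in("top","side"):
        q=proj(n,C+p+f([0,0,.02]));o+=[q[:,0].min(),q[:,0].max(),q[:,1].min(),q[:,1].max()]
    return f(o)
r=least_squares(lambda p:ext(p)-ob,[.45,.3,0]);print("dish",r.x,(ext(r.x)-ob).round(1))
# footprint check: lid laid with bar at +0.175 in box
b=[.5813,-.0849,0,np.radians(77.9)]
L=T(b,[[.175+sx*.069,sy*.0735,0] for sx,sy in((1,1),(1,-1),(-1,-1),(-1,1))]);print(L[:,:2]);print(proj("top",L).round(0),proj("side",L).round(0))
for pos,yaw in(((.5841,-.074,.2),-12.1),((.5841,-.074,.2),167.9),((.5841,-.074,.2),77.9),((.5841,-.074,.2),-102.1),((.47,.3,.2),77.9)):
    print(pos,yaw,robot.inverse_kinematics(pos,[180,0,yaw]))
print(robot.tip_reach)
E
python3 m2.py
```

```text
dish [ 0.4855  0.3453 -0.0044] [-0.1 -0.   0.3 -0.1 -0.1 -0.   0.1 -0.1]
[[0.5606 0.1691]
 [0.7043 0.1383]
 [0.6754 0.0033]
 [0.5317 0.0342]]
[[263. 194.]
 [278. 128.]
 [339. 141.]
 [326. 207.]] [[309. 249.]
 [248. 234.]
 [272. 193.]
 [328. 205.]]
(0.5841, -0.074, 0.2) -12.1 [  21.8486   25.908   -23.4793   83.9811   10.5295   72.2885 -104.8297]
(0.5841, -0.074, 0.2) 167.9 [ 32.0899  29.089  -39.5118  83.5556  18.765   74.0604  68.8806]
(0.5841, -0.074, 0.2) 77.9 [ 31.6387  28.8993 -38.7636  83.5737  18.3519  73.9504 -20.8078]
(0.5841, -0.074, 0.2) -102.1 [ 43.6325  37.0673 -61.7512  83.1206  32.7223  79.1841 148.6119]
(0.47, 0.3, 0.2) 77.9 [  3.414   30.2803 -55.3461  88.4023  25.4585  74.7801 -67.1347]
0.017
```

The dish is at (0.4855, 0.3453). Both fits come out about 4.4 mm low in z, which points to a calibration bias, so I'll correct for it. Now I'll grip the lid bar.

```bash
cat > s1.py <<'E'
from h import *
x,y=.5841,-.074; R=[180,0,-12.1]
robot.move_to([x,y,.17],R); fingers.gripper_to(.6,40)
print(robot.line_to([x,y,.093],R,velocity=.1,f_stop=12), robot.current_tool_pos())
print("gap",fingers.gripper_to(0,45),robot.current_finger_gap(),robot.current_contact_force(),robot.current_time_s())
for n in("top","side"):
    im=vision.grab_frame(n);cv2.imwrite(f"pics/{n}1.png",im[:,:,::-1])
E
python3 s1.py
python3 - <<'E'
import cv2,numpy as np
a=cv2.imread("pics/top1.png")[80:260,280:460];b=cv2.imread("pics/side1.png")[60:240,230:410]
cv2.imwrite("pics/g1.png",cv2.resize(np.hstack([a,b]),None,fx=2.2,fy=2.2))
E
```

```text
False [ 0.58478266 -0.07393626  0.09371392]
gap False 0.1792051761996992 [-0.14789178 -0.39310161  3.25476042] 4.4917
```

View pics/g1.png

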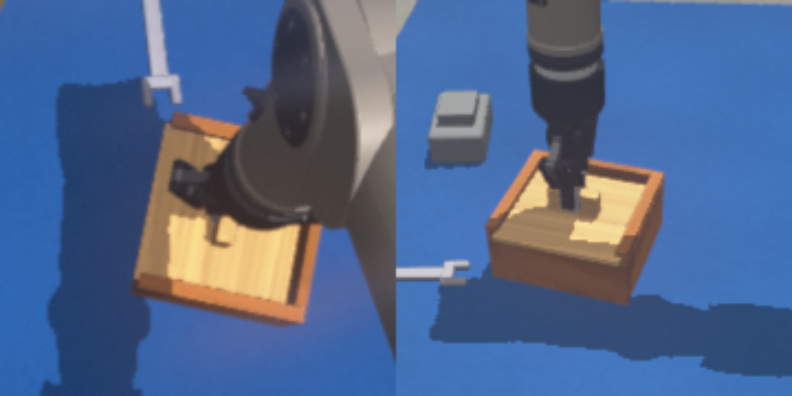

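The fingers are closed on the bar with the gap at about 15 mm, which fits a 16 mm bar. Next I pull the lid out along the box axis.

```bash
cat > s2.py <<'E'
from h import *
p=np.array(robot.current_tool_pos()); u=np.array([np.cos(np.radians(77.9)),np.sin(np.radians(77.9)),0]); R=[180,0,-12.1]
p[2]+=.001
for d in(.04,.08,.12,.157):
    s=robot.line_to(p+u*d,R,velocity=.12,f_stop=25)
    print(d,s,np.round(robot.current_tool_pos(),4),np.round(robot.current_contact_force(),1),robot.current_finger_gap())
    if s:break
print(robot.current_time_s())
for n in("top","side"):
    im=vision.grab_frame(n);cv2.imwrite(f"pics/{n}2.png",im[:,:,::-1])
E
python3 s2.py
python3 - <<'E'
import cv2,numpy as np
a=cv2.imread("pics/top2.png")[60:260,220:420];b=cv2.imread("pics/side2.png")[80:280,210:410]
cv2.imwrite("pics/g2.png",cv2.resize(np.hstack([a,b]),None,fx=2,fy=2))
E
```

```text
0.04 False [ 0.5925 -0.0346  0.0941] [ 0.2  0.6 -1.2] 0.1810175570141735
0.08 False [0.6013 0.0037 0.0946] [-0.9 -0.3 -1.9] 0.17590966647440512
0.12 False [0.6099 0.0431 0.0948] [ 0.3 -1.3 -1.8] 0.17591698622796145
0.157 False [0.6176 0.0794 0.0949] [ 0.5 -0.5 -1.1] 0.17459074319479997
6.5
```

View pics/g2.png

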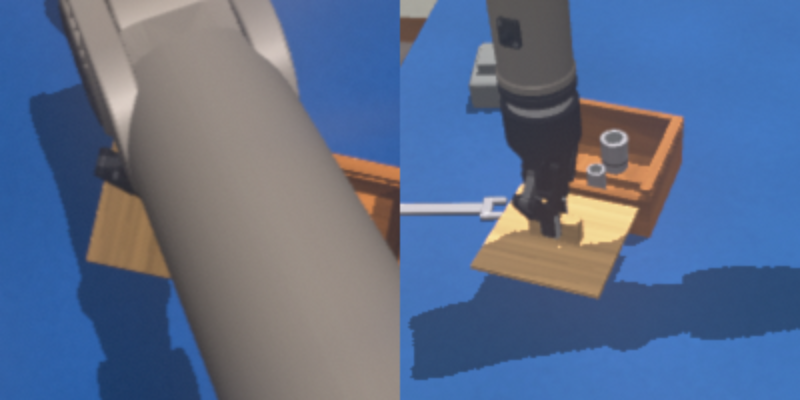

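The lid is out of the tracks and held. The larger socket is the one at the back of the box. I'll lower the lid onto the bench.

```bash
cat > s3.py <<'E'
from h import *
p=np.array(robot.current_tool_pos()); R=[180,0,-12.1]
robot.line_to([p[0],p[1],.045],R,velocity=.12)
s=robot.line_to([p[0],p[1],.030],R,velocity=.04,f_stop=8)
print(s,robot.current_tool_pos(),robot.current_contact_force())
fingers.gripper_to(.55)
robot.line_to([p[0],p[1],.18],R,velocity=.2)
# clear views, toward the next grasp but left behind
robot.move_to([.42,.12,.28],[180,0,77.9])
for n in("top","side"):
    im=vision.grab_frame(n);cv2.imwrite(f"pics/{n}3.png",im[:,:,::-1])
    for l in("big_socket_center","lid_grip","dish"):print(n,l,recognise(l,n)[:2])
print(robot.current_time_s())
E
python3 s3.py
python3 - <<'E'
import cv2,numpy as np
a=cv2.imread("pics/top3.png")[60:260,240:440];b=cv2.imread("pics/side3.png")[80:280,210:410]
cv2.imwrite("pics/g3.png",cv2.resize(np.hstack([a,b]),None,fx=2,fy=2))
E
```

```text
True [0.6188551  0.07817114 0.03366046] [ 0.13480188 -0.21845247  3.08620327]
top big_socket_center [{'rect': [399.4, 184.2, 22.3, 18.8], 'p': 0.61}]
top lid_grip [{'rect': [303.9, 167.5, 70.9, 75.6], 'p': 0.67}]
top dish []
side big_socket_center [{'rect': [316.9, 155.1, 13.1, 22.2], 'p': 0.67}]
side lid_grip [{'rect': [287.1, 219.8, 74.0, 57.5], 'p': 0.77}]
side dish [{'rect': [340.1, 328.5, 70.6, 71.8], 'p': 0.72}]
10.5583
```

View pics/g3.png

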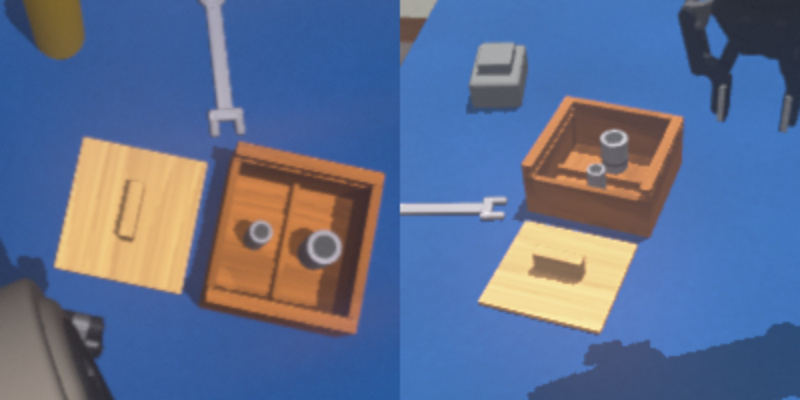

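The lid lies flat on the bench, clear of the wrench. The larger socket is at about (401,182) in top and (317,152) in side. I'll zoom in for a two-view measurement.

```bash
python3 - <<'E'
import cv2,numpy as np
a=cv2.imread("pics/top3.png")[160:210,350:430];b=cv2.imread("pics/side3.png")[135:185,290:345]
cv2.imwrite("pics/g4.png",cv2.resize(a,None,fx=9,fy=9,interpolation=cv2.INTER_CUBIC));cv2.imwrite("pics/g5.png",cv2.resize(b,None,fx=10,fy=10,interpolation=cv2.INTER_CUBIC))
E
```

```text
(no output)
```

View pics/g4.png

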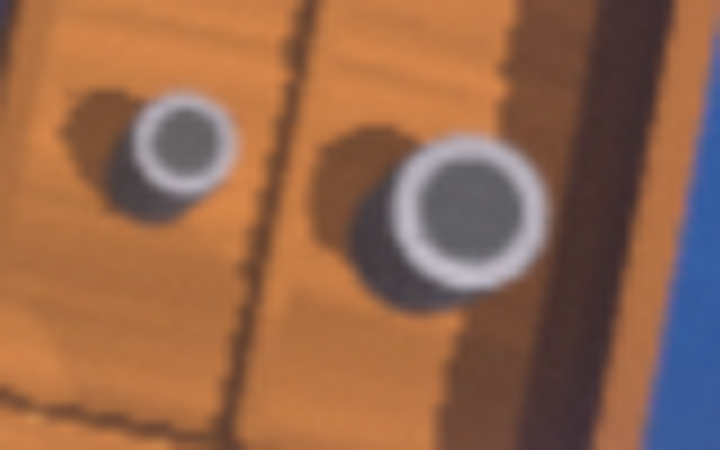

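View pics/g5.png

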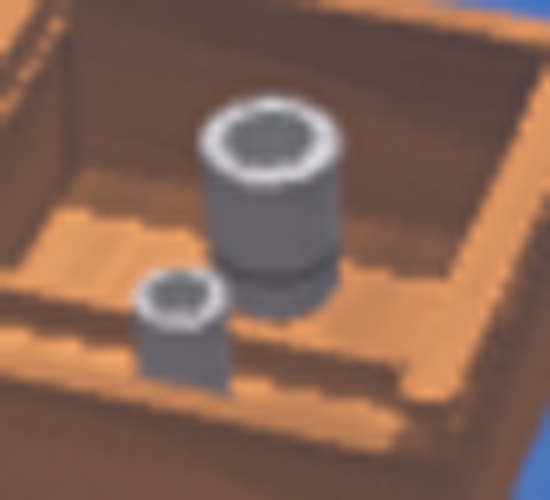

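```bash
cat > s4.py <<'E'
from h import *
np.set_printoptions(precision=4,suppress=True)
P=tri(unz((470,213),9,(350,160)),unz((270,140),10,(290,135)));print("top ring",P)
q=tri(unz((185,143),9,(350,160)),unz((180,295),10,(290,135)));print("small",q)
b=np.array([.5813,-.0849]);u=np.array([np.cos(np.radians(77.9)),np.sin(np.radians(77.9))]);v=np.array([-u[1],u[0]])
for r in(P,q):print((r[:2]-b)@u,(r[:2]-b)@v)
R=[180,0,77.9]; print(robot.inverse_kinematics([P[0],P[1],.04],R))
E
python3 s4.py
```

```text
top ring [ 0.5746 -0.1184  0.0507]
small [ 0.5904 -0.0538  0.0513]
-0.03412528339916396 -0.0005081953195902533
0.03228111449874705 -0.002371181690897623
[ 31.284   36.9047 -30.8958  94.2704  22.1077  55.013  -19.4983]
```

```bash
cat > s5.py <<'E'
from h import *
x,y=.5746,-.1184; R=[180,0,77.9]
print(robot.inverse_kinematics([.4855,.3453,.04],R))
robot.move_to([x,y,.16],R); fingers.gripper_to(.75)
print(robot.line_to([x,y,.038],R,velocity=.1,f_stop=12), robot.current_tool_pos())
fingers.gripper_to(0,60);print(robot.current_finger_gap(),robot.current_contact_force())
print(robot.line_to([x,y,.20],R,velocity=.12)); print(robot.current_finger_gap(),robot.current_contact_force(),robot.current_time_s())
for n in("top","side"):
    im=vision.grab_frame(n);cv2.imwrite(f"pics/{n}5.png",im[:,:,::-1])
E
python3 s5.py
python3 - <<'E'
import cv2,numpy as np
a=cv2.imread("pics/top5.png")[60:260,240:440];b=cv2.imread("pics/side5.png")[30:230,210:410]
cv2.imwrite("pics/g6.png",cv2.resize(np.hstack([a,b]),None,fx=2,fy=2))
E
```

```text
[ -6.25692216  43.145559   -47.26474375  92.32147601  35.26901821
  60.44592545 -75.88587369]
False [ 0.57531243 -0.1184204   0.03881001]
0.40627442745898446 [-0.57113788 -0.22604333  3.18387372]
False
0.40970062356498654 [-0.33707658 -0.65321241 -1.42642165] 15.275
```

View pics/g6.png

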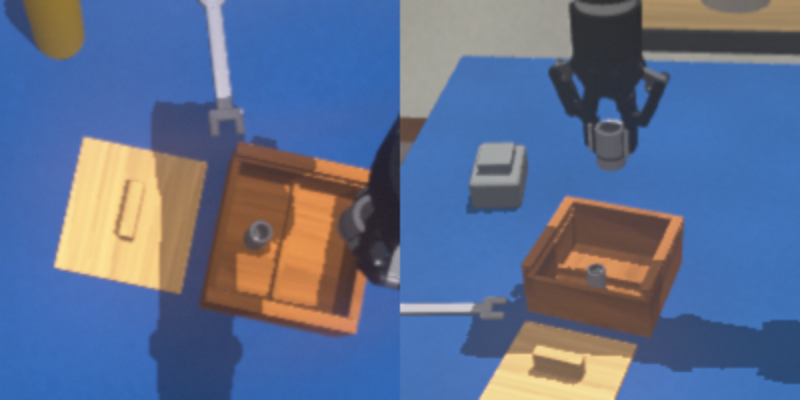

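The socket is held upright above the box, and the gap of about 35 mm matches its 36 mm diameter. Next I carry it to the dish.

```bash
cat > s6.py <<'E'
from h import *
R=[180,0,77.9];x,y=.4855,.3453
robot.line_to([.53,.12,.2],R,velocity=.2)
robot.line_to([x,y,.15],R,velocity=.2)
robot.line_to([x,y,.05],R,velocity=.1)
s=robot.line_to([x,y,.029],R,velocity=.03,f_stop=6)
print(s,robot.current_tool_pos(),robot.current_contact_force(),robot.current_finger_gap(),robot.current_time_s())
im=vision.grab_frame("side");cv2.imwrite("pics/side6.png",cv2.resize(im[240:390,260:420,::-1],None,fx=4,fy=4))
E
python3 s6.py
```

```text
True [0.48550658 0.34518643 0.03481113] [ 0.34912987 -0.26096037  4.80105011] 0.406748896232866 19.75
```

View pics/side6.png

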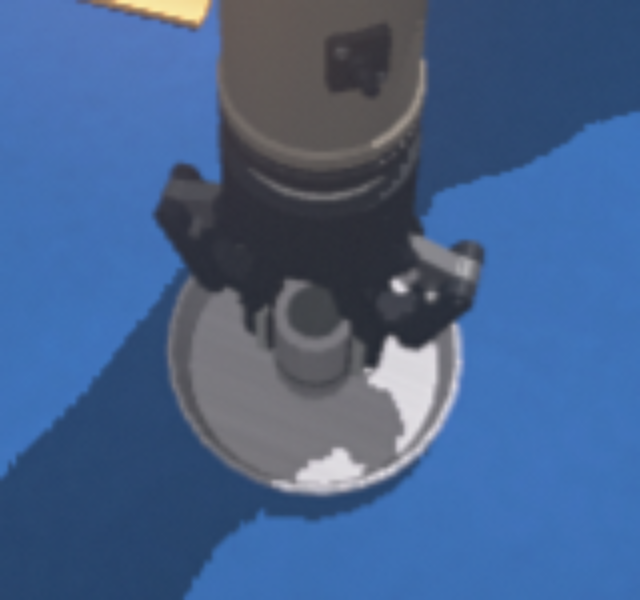

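The socket is standing on the dish floor: contact came at TCP z 0.0348, and about 0.0348 was expected. I'll release it, retreat and check.

```bash
cat > s7.py <<'E'
from h import *
R=[180,0,77.9];p=robot.current_tool_pos()
fingers.gripper_to(.62)
robot.line_to([p[0],p[1],.17],R,velocity=.1)
robot.move_to([.40,-.02,.25],R); robot.pause(.3)
for n in("top","side"):
    im=vision.grab_frame(n);cv2.imwrite(f"pics/{n}7.png",im[:,:,::-1])
print(robot.current_time_s(),robot.current_contact_force())
E
python3 s7.py
python3 - <<'E'
import cv2,numpy as np
a=cv2.imread("pics/top7.png")[120:280,120:370];b=cv2.imread("pics/side7.png")[210:370,230:400]
cv2.imwrite("pics/g8.png",cv2.resize(np.hstack([a,b]),None,fx=1.9,fy=1.9))
a=cv2.imread("pics/top7.png")[185:275,130:225];b=cv2.imread("pics/side7.png")[285:370,290:390]
b=cv2.resize(b,None,fx=4,fy=4);a=cv2.resize(a,None,fx=4,fy=4)
c=np.zeros((360,780,3),np.uint8);c[:,:380]=a;c[:340,380:]=b;cv2.imwrite("pics/g9.png",c)
E
```

```text
23.4583 [ 0.3718058  -0.05105702 -0.35034396]
```

View pics/g8.png

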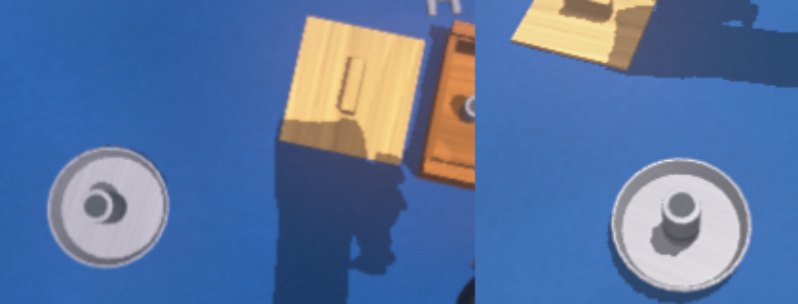

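View pics/g9.png

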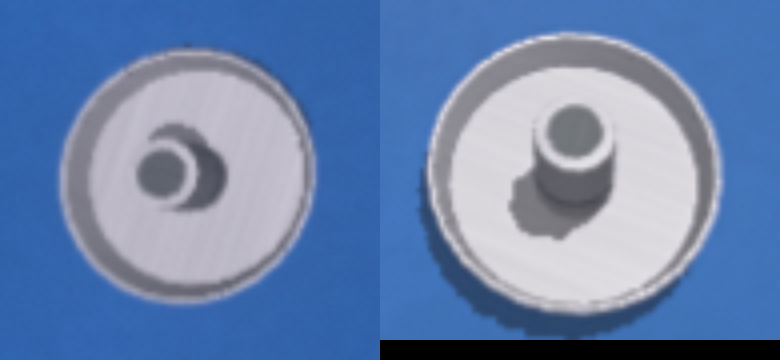

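```bash
python3 - <<'E'
from h import *
P=tri(unz((164,174),4,(130,185)),unz((575-380,132),4,(290,285)));print(P, np.hypot(P[0]-.4855,P[1]-.3453))
workorder.close_job();print(robot.current_time_s())
E
```

```text
[0.4851655  0.34643094 0.046521  ] 0.0011793674118475614
the job is handed in; nothing more can be done
the job is handed in; nothing more can be done
```

I slid the lid out along its tracks, laid it flat on the bench, and stood the larger socket upright in the parts dish. I handed the job in at about 24 s on the robot's clock; no verdict was reported.

- **Lid:** the last pictures show it flat on the bench and clear of the box and the wrench. I judged this by eye and did not measure its tilt.
- **Socket:** it stands upright on the dish floor, about 1 mm from the dish's middle, measured from two views. Its top measured at 46.5 mm, against 52 mm expected from the stated sizes.
- **Height disagreement:** that 5.5 mm shortfall is close to the 4.4 mm by which the two cameras read low on the box and dish, so I treated it as calibration bias. The gripper's contact height (TCP at 34.8 mm) fits the socket standing properly on the floor.
- **Robot:** the arm was retracted and touching nothing. The highest force I read was about 5 N.

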